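# Open the keeper arm and put the pot lid away in its bay

## Robot

A 6-joint arm with a two-finger parallel gripper is mounted at the origin on the work surface. World frame = base frame: x ahead of the robot, y to its left, z up, the work surface at z = 0. Lengths are in m, angles in rad, forces in N, time in s.
With the tool pointing down it reaches from about 0.25 to 0.775 m from the base axis. Payload 8.9 kg.
Tool frame: the origin (TCP) lies at the very end of the fingers, on their centre line; the grasp point (between the pads) lies 19 mm behind it; z points along the fingers, x is the direction in which the jaws open and shut, and the axes are right-handed (so a half turn about z gives the same grasp; the last joint's range is limited). The gripper opens to 85 mm and grips with 20 to 120 N. Pads are 22 mm wide; open, the fingers measure 114 mm over their backs; the gripper's body (76 mm by 85 mm) begins 54 mm behind the grasp point. The pads swing forward as they close: fully open they stand 13 mm farther back than shut.
Start: joints at [1.019, 0.291, -0.153, 1.127, 0, 1.431], TCP at [0.211, 0.481, 0.231] pointing down, gripper open.
Joint ranges: [-2.52, 2.52], [-0.91, 1.74], [-1.3, 1.37], [-1.96, 2.02], [-1.52, 1.47], [-3.14, 3.14]. Speed limits (rad/s): [2.22, 2.22, 2.79, 3.14, 3.14, 3.14].

## Interface

Orientations are given as a unit quaternion [w, x, y, z].
In Python, from plant import ctrl gives the robot as it stands.
- The arm moves only by the tool send_rows, never from a script. Its arguments are lists of equal length, an entry for each row: "claw": the finger opening in mm, from 0 to 85.4; "linear": the shift along the tool's x, y, z in mm, a list of three; "angular": the turn, a rotation vector about the tool's x, y, z in degrees, a list of three. In form: {"claw": [claw, ...], "linear": [[tx, ty, tz], ...], "angular": [[ax, ay, az], ...]}. A call has exactly 8 rows; each row is the pose to reach, as a shift and turn from the pose commanded when the call began, along the tool's axes at that moment; what a row does not reach only later rows make up. A row lasts 1/10 s, in which the tool goes at most 50 mm and 8.59 degrees, less where a joint would pass 70% of its speed; a pose out of reach is approached as far as the arm can. A call with a gripper value outside its range is refused whole. The fingers move at their own pace and stop on an object; "grip_force" is the grip in N (left out, the last holds). Time passes only in rows, so rows that repeat a pose let the fingers close, or fill a call up. It gives the time, the measured TCP pose, the force and the opening at its end, in the units of the state.
- ctrl.observe(): the state, without advancing time (a new reading comes with each control period).
- ctrl.grab_frame(name): name is "scene" or "top"; returns a dict with "pixels" (400x640x3 uint8, blue, green, red), "range_z" (400x640 float32, m along the optical axis (not along the pixel's ray), 0 where there is no reading), "fx", "fy", "cx", "cy" (pixels), "distortion" ([k1, k2, p1, p2, k3] as OpenCV has them; the pictures are not rectified), "R" (3x3) and "t" (3): a world point X has camera coordinates R X + t. Camera axes: x right, y down, z forward; pixel columns grow to the right and rows downward; lengths in m; the calibration is good to about 2 mm. A picture is of the moment at which its call begins.
- ctrl.job_done(): hands the job in, once; it reports no verdict.
The state is a dict: "time_s": time; "qpos": joint angles; "dq": joint speeds; "effort": joint torques, N m; "tool_pos": TCP position; "eef_rot": TCP orientation; "force": force on the tool from outside, world axes, zero at the start; "ft_torque": the same for the moment, N m; "finger_gap": opening from 0.0 (shut) to 1.0 (fully open).
Only numpy, scipy, OpenCV 4.12 (cv2) and the standard library are available. Lean on these libraries where they do the work, as an engineer would, in place of code of your own. Each camera call takes 0.05 s, during which the arm holds its last target. There are 200 camera calls.

## Task

Put the aluminium pot lid away in the lid bay of the white spoon rack: first gently raise the counterweighted keeper arm that bars the bay's mouth past its balance point, so that it rests open by itself when let go, then slide the lid, lying flat, into the middle of the bay until it lightly presses the rubber pad at the back, and leave it there. Both are delicate: the arm's pivot and the pad are not always in the same spot, so go by feel and never strain the arm or ram the lid (no more than about 9 N on either), and leave the other things where they are.

Things in the scene. Friction and masses are not known exactly. Their poses are not given: they have to be found in the camera images.
- rack: White plastic rack, fixed. Origin: on the drawer floor at the centre of the lid bay; +x points into the bay, away from its open mouth, +y to the left seen from the mouth, z up. The bay is plain drawer floor between two low side walls: inner faces at y = -68 and +68 mm, 22 mm high, x = -50 to +70 mm. The closed keeper arm bars the mouth in the plane x = -68 mm, 50 mm above the floor.
- pad_mean (a point): Point on the rack at x = +58, y = 0, 13 mm up: the mean place of the front face of the black rubber pad at the back of the bay (46 mm wide, 1 to 25 mm high). The face really stands up to 12 mm in front of or behind this point (adjustable; its true place is not measured). The pad yields 1 mm per 4 N over 6 mm, then is solid.
- slots (a point): Middle of the six spoon slots behind the bay, on the drawer floor, at x = +112 mm of the rack: a box 56 mm along x, 204 mm along y, 60 mm high. A spoon stands 130 mm high in each outer slot (y = -85 and +85 mm).
- pivot_mean (a point): Point on the rack at x = -68, y = +105, 50 mm up: the mean place of the keeper arm's pivot. The hinge axis is parallel to the rack's x; the true pivot is up to 20 mm to either side of this point along y (its carriage clips on a rail; its true place is not measured), at this height.
- mount (a joint): Strain of the keeper arm's springy plastic mount (m): how far the pivot is being pulled up (+) or pushed down (-) from its unstrained height; about 0 when nothing strains it, 1 mm per 3 N. It unclips beyond 3 mm (9 N).
- keeper (a joint): Angle of the keeper arm (rad). 0 = closed, bar level, pointing from the pivot to the rack's -y; grows as the free end is lifted; 1.57 = upright; 1.85 = its stop, where it rests open. Bar 8 mm thick along x, 14 mm high; steel counterweight (diameter 32 mm) by the pivot. Balance point between 1.1 and 1.35 rad: let go before it the arm falls shut, after it it swings open. Lifting takes about 1 N.
- grip (a point): Centre of the grey round grip at the keeper arm's free end: a cylinder, diameter 22 mm, 26 mm long along the rack's x. Pinched on its flat ends (fingers closing along the rack's x) it turns between the fingers as the arm rises. The bar telescopes: the grip is 160 to 190 mm from the pivot (stiff, fixed in use). Site axes are those of the rack while the arm is closed.
- lid: Small aluminium pot lid, loose, 120 to 200 g, lying flat. Origin: centre of its underside. Diameter 110 mm, rim 5 mm thick, rising to 14 mm at the middle, with a round black knob on top: diameter 26 mm, 26 to 52 mm above the underside.
- spoon: Loose grey heat-sensing spoon, 140 mm long, lying; not to be moved. Origin under its middle.
- plate: Divided plate with clipped-on clear hinged cover, diameter 184 mm, 38 mm high; not to be moved. Origin: centre of its underside.
- mug: White plastic mug, diameter 72 mm, 75 mm high; not to be moved. Origin: centre of its underside.
- bowl: Off-white plastic bowl, diameter 104 mm, 45 mm high; not to be moved. Origin: centre of its underside.
- bottle: Clear plastic bottle, diameter 60 mm, 140 mm high; not to be moved. Origin: centre of its underside.
- jar: Glass jar, diameter 64 mm, 70 mm high; not to be moved. Origin: centre of its underside.
- tub: Grey open tub, 110 x 140 x 50 mm; not to be moved. Origin: centre of its underside.
Mind the look-alikes: they are no part of the job. What is shaped like the lid but orange is not meant.

How it is judged:
By the outcome, as a careful person would: the job done as asked, in the order asked, and still so for the second after the job is handed in, with the robot touching nothing.
It also fails if it takes over 72 s, if anything falls off the work surface, if the arm or the gripper's body presses on something with over 40 N, if the wrist force passes 120 N, or if a joint passes its speed limit or range.

## Working session

There is one attempt and no reset: what is moved stays moved. The work goes in short steps, Python scripts to look and compute and a tool call to move; the robot and the scene stay as the last step left them, time stands still between calls to the robot, and variables do not carry over. Pictures are saved under pics/ and viewed, about 8 in all and at most 12, crops included, and the job is handed in when it is done.

Besides the shell and the picture viewer there is one more tool, called after "Emit:" as a command line: name --argument value ..., lists and objects as JSON in quotes. send_rows: Moves the arm, as the interface text tells. Its arguments: {"type":"object","properties":{"claw":{"type":"array","items":{"type":"number"}},"linear":{"type":"array","items":{"type":"array","items":{"type":"number"}}},"angular":{"type":"array","items":{"type":"array","items":{"type":"number"}}},"grip_force":{"type":"number"}},"required":["claw","linear","angular"]}

```bash
mkdir -p pics && ls
cat > h.py <<'E'
import numpy as np, cv2, pickle
from plant import ctrl
def grab(n,tag):
    f=ctrl.grab_frame(n); pickle.dump(f,open(f'pics/{tag}.pkl','wb')); cv2.imwrite(f'pics/{tag}.png',f['pixels']); return f
def load(tag): return pickle.load(open(f'pics/{tag}.pkl','rb'))
def K(f): return np.array([[f['fx'],0,f['cx']],[0,f['fy'],f['cy']],[0,0,1.]])
def ray(f,u,v):
    n=cv2.undistortPoints(np.array([[[u,v]]],float),K(f),np.array(f['distortion'],float))[0,0]
    R=np.array(f['R']);t=np.array(f['t']); return -R.T@t, R.T@np.array([n[0],n[1],1.])
def atz(f,u,v,z):
    c,d=ray(f,u,v); return c+d*(z-c[2])/d[2]
def depth(f,u,v,r=1):
    w=f['range_z'][int(v)-r:int(v)+r+1,int(u)-r:int(u)+r+1]; w=w[w>0]
    c,d=ray(f,u,v); return c+d*np.median(w) if w.size else None
def tri(f1,p1,f2,p2):
    c1,d1=ray(f1,*p1);c2,d2=ray(f2,*p2)
    s=np.linalg.lstsq(np.c_[d1,-d2],c2-c1,rcond=None)[0]; a=c1+s[0]*d1;b=c2+s[1]*d2
    return (a+b)/2,np.linalg.norm(a-b)
def proj(f,X):
    R=np.array(f['R']); return cv2.projectPoints(np.array([X],float),cv2.Rodrigues(R)[0],np.array(f['t'],float),K(f),np.array(f['distortion'],float))[0][0,0]
E
python3 - <<'E'
from h import *
for n in('scene','top'):
    f=grab(n,n+'0'); print(n,-np.array(f['R']).T@np.array(f['t']),np.array(f['R'])[2])
print(ctrl.observe())
E
```

```text
pics
scene [ 1.0257369  -0.88214451  1.24512306] [-0.31769466  0.56028933 -0.76494834]
top [ 0.42359457 -0.027386    1.42351264] [ 0.0805813   0.00601844 -0.99672987]
{'time_s': 0.1, 'qpos': array([ 1.01870502e+00,  2.91205641e-01, -1.53979005e-01,  1.12666738e+00,
        1.64962413e-05,  1.43149817e+00]), 'dq': array([-0.00110656, -0.0027189 ,  0.00083667,  0.00035825,  0.00171689,
       -0.00115004]), 'effort': array([ 2.13059662e-03, -5.37977529e+01,  3.31918788e+01,  9.25241795e-03,
       -1.95252014e-04,  1.90375647e-05]), 'tool_pos': array([0.21042562, 0.48061554, 0.23082604]), 'eef_rot': array([ 2.17226041e-04,  8.37009272e-01,  5.47188450e-01, -4.81148853e-04]), 'force': array([ 0.43030212, -0.10632316,  0.25267317]), 'ft_torque': array([ 0.00397541, -0.00376925, -0.07278439]), 'finger_gap': 0.997729194068777}
```

View pics/top0.png

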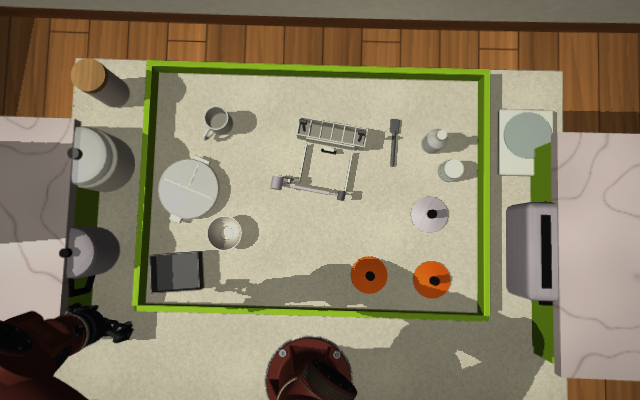

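View pics/scene0.png

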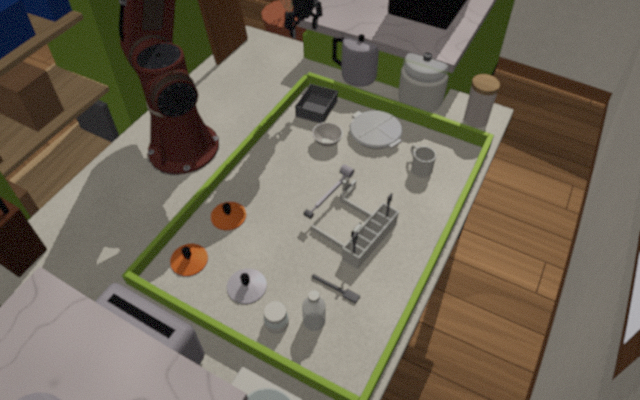

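Top view: the rack's slots are around (333,132), the pad at (329,150), the keeper's counterweight at (284,183), its grip at (341,196) and the aluminium lid at (430,213). The orange look-alikes are at (369,275) and (432,280). I'll take enlarged crops next.

Run:
```python
from h import *
a=load('top0')['pixels'][105:245,260:460]; b=load('scene0')['pixels'][155:310,215:415]
a=cv2.resize(a,None,fx=4,fy=4,interpolation=cv2.INTER_CUBIC);b=cv2.resize(b,None,fx=3.7,fy=3.7,interpolation=cv2.INTER_CUBIC)
cv2.imwrite('pics/ca.png',a);cv2.imwrite('pics/cb.png',b)
```

```text
(no output)
```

View pics/ca.png

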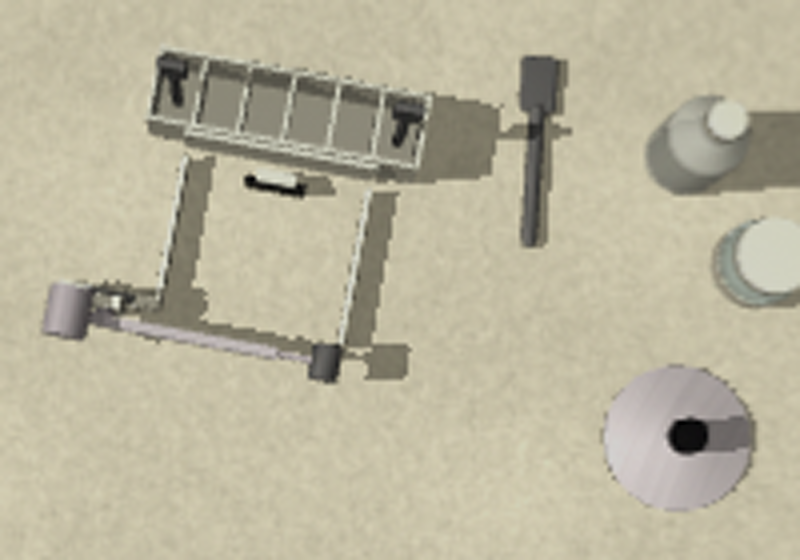

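View pics/cb.png

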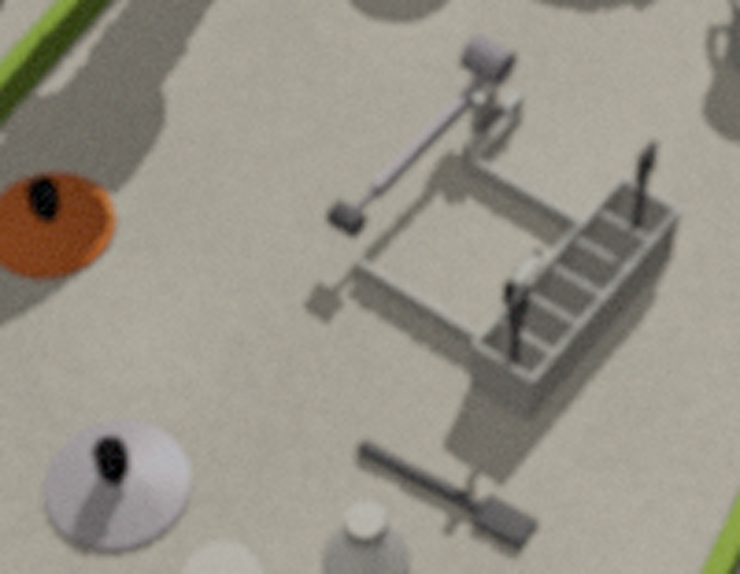

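Run:
```python
from h import *
T=load('top0');S=load('scene0')
A=lambda x,y:((x+.5)/4-.5+260,(y+.5)/4-.5+105)
B=lambda x,y:((x+.5)/3.7-.5+215,(y+.5)/3.7-.5+155)
np.set_printoptions(precision=4,suppress=True)
print('floor',depth(T,*A(260,250)),depth(T,*A(450,300)),depth(S,*B(250,350)))
print('wallL',[atz(T,*A(*p),.022) for p in((184,157),(161,303))])
print('wallR',[atz(T,*A(*p),.022) for p in((369,193),(342,345))])
print('slots corners z60',[atz(T,*A(*p),.06) for p in((162,52),(432,96),(418,170),(150,127))])
print('pad',[depth(T,*A(*p)) for p in((262,178),(290,184))],[atz(T,*A(*p),.025) for p in ((246,185),(304,195))])
for n,a,b in(('grip',(324,363),(347,217)),('cw',(67,311),(489,60)),('knob',(688,436),(110,455)),):
    print(n,tri(T,A(*a),S,B(*b)),'dT',depth(T,*A(*a)),'dS',depth(S,*B(*b)))
print('lidcentre rim', atz(T,*A(678,438),.004))
for p in((110,318),(115,300),(200,333),(290,352)): print('bar',p,depth(T,*A(*p),0),atz(T,*A(*p),.057))
```

```text
floor [ 0.6287 -0.0288  0.0003] [ 0.5944 -0.1744  0.0003] [ 0.5202 -0.1954 -0.0018]
wallL [array([0.6946, 0.0305, 0.022 ]), array([0.5834, 0.0442, 0.022 ])]
wallR [array([ 0.6711, -0.1096,  0.022 ]), array([ 0.5557, -0.0921,  0.022 ])]
slots corners z60 [array([0.7649, 0.0475, 0.06  ]), array([ 0.7376, -0.1519,  0.06  ]), array([ 0.6824, -0.1428,  0.06  ]), array([0.7088, 0.0545, 0.06  ])]
pad [array([ 0.6791, -0.0288,  0.0281]), array([ 0.675 , -0.0499,  0.029 ])] [array([ 0.674 , -0.0169,  0.025 ]), array([ 0.6677, -0.0607,  0.025 ])]
grip (array([ 0.5406, -0.0775,  0.0467]), np.float64(0.002302522564371409)) dT [ 0.5387 -0.0777  0.0586] dS [ 0.5462 -0.0845  0.0582]
cw (array([0.5713, 0.1104, 0.0668]), np.float64(0.0019112687360407804)) dT [0.5683 0.1079 0.0869] dS [0.5772 0.0997 0.0803]
knob (array([ 0.4946, -0.3464,  0.0392]), np.float64(0.0009992316998817603)) dT [ 0.4937 -0.3444  0.0493] dS [ 0.4998 -0.3509  0.0499]
lidcentre rim [ 0.4943 -0.3473  0.004 ]
bar (110, 318) [0.5676 0.0795 0.0542] [0.5673 0.0793 0.057 ]
bar (115, 300) [0.5802 0.0758 0.0612] [0.5807 0.0761 0.057 ]
bar (200, 333) [ 0.5644  0.0151 -0.0058] [0.5582 0.0133 0.057 ]
bar (290, 352) [ 0.5515 -0.0539 -0.0022] [ 0.5462 -0.0528  0.057 ]
```

```bash
cat >> h.py <<'E'
O=np.array([.6145,-.0317]);yaw=np.deg2rad(-7.8);ex=np.array([np.cos(yaw),np.sin(yaw)]);ey=np.array([-ex[1],ex[0]])
def W(x,y,z): return np.r_[O+x*ex+y*ey,z]
def Rk(p): d=np.array(p[:2])-O; return np.array([d@ex,d@ey,p[2]])
E
python3 - <<'E'
from h import *
ims=[]
for tag,(u0,v0,w,h) in(('top0',(266,168,44,32)),('scene0',(325,160,44,32))):
    f=load(tag);k=9
    im=cv2.resize(f['pixels'][v0:v0+h,u0:u0+w],None,fx=k,fy=k,interpolation=cv2.INTER_CUBIC)
    for y,c in((.085,(0,0,255)),(.105,(0,255,0)),(.125,(255,0,0))):
        for x in(-.076,-.06):
            p=proj(f,W(x,y,.05)); q=((p-[u0,v0]+.5)*k-.5).astype(int); cv2.circle(im,tuple(map(int,q)),3,c,-1)
    ims.append(im)
cv2.imwrite('pics/piv.png',np.hstack(ims))
# depth cloud in rack frame, near pivot
for tag in('top0','scene0'):
    f=load(tag);R=[]
    for v in range(155,205):
        for u in range(265,375):
            if f['range_z'][v,u]>0:
                p=Rk(depth(f,u,v,0))
                if -.10<p[0]<-.03 and .06<p[1]<.17 and p[2]>.03: R.append(p*1000)
    R=np.array(R).round().astype(int); 
    for lo in range(60,170,6):
        s=R[(R[:,1]>=lo)&(R[:,1]<lo+6)]
        if len(s): print(tag,lo,len(s),'x',s[:,0].min(),s[:,0].max(),'z',s[:,2].min(),s[:,2].max())
E
```

```text
top0 60 6 x -69 -64 z 53 60
top0 66 7 x -69 -62 z 43 62
top0 72 12 x -69 -39 z 32 59
top0 78 10 x -69 -40 z 35 61
top0 84 12 x -68 -39 z 31 59
top0 90 12 x -69 -39 z 33 65
top0 96 21 x -68 -40 z 32 71
top0 102 21 x -68 -38 z 31 70
top0 108 22 x -68 -38 z 31 67
top0 114 31 x -81 -37 z 34 84
top0 120 32 x -82 -38 z 34 91
top0 126 31 x -82 -39 z 33 91
top0 132 28 x -82 -37 z 36 94
top0 138 28 x -81 -38 z 34 92
top0 144 21 x -81 -47 z 60 85
scene0 60 6 x -64 -57 z 43 57
scene0 66 11 x -68 -37 z 31 59
scene0 72 11 x -65 -35 z 30 57
scene0 78 10 x -64 -37 z 32 58
scene0 84 12 x -63 -34 z 33 59
scene0 90 12 x -65 -38 z 32 66
scene0 96 34 x -64 -34 z 32 67
scene0 102 19 x -65 -37 z 33 67
scene0 108 26 x -64 -35 z 32 86
scene0 114 60 x -77 -32 z 32 86
scene0 120 41 x -77 -36 z 30 88
scene0 126 32 x -78 -32 z 32 90
scene0 132 27 x -76 -32 z 30 88
scene0 138 11 x -72 -39 z 31 86
scene0 144 6 x -60 -34 z 30 78
```

View pics/piv.png

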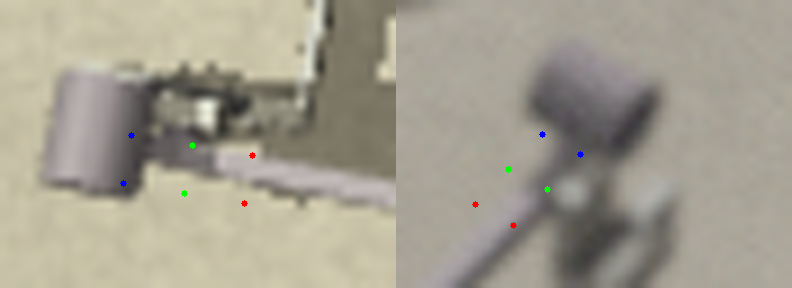

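The pivot hub sits at about y = +105 mm on the rack, so the bar is about 162 mm long. Now I'll move above the grip.

Emit:
send_rows --claw '[85,85,85,80,70,60,55,55]' --linear '[[-27,38,0],[-54,75,0],[-81,113,0],[-108,150,0],[-135,188,0],[-162,225,0],[-189,263,0],[-216,300,0]]' --angular '[[0,0,8],[0,0,16],[0,0,24],[0,0,32],[0,0,40],[0,0,48],[0,0,56],[0,0,64]]' --grip_force 20

```text
time_s: 0.9
tool_pos: [0.3993, 0.1609, 0.2313]
eef_rot: [-0.0, 1.0, 0.018, 0.0]
force: [0.9, 1.2, -0.2]
finger_gap: 0.64
```

```bash
cat >> h.py <<'E'
from scipy.spatial.transform import Rotation as Ro
def st():
    s=ctrl.observe(); q=s['eef_rot']; R=Ro.from_quat([q[1],q[2],q[3],q[0]]); return s,np.array(s['tool_pos']),R
def goal(p,tx):  # tool down, tool-x heading tx (deg, world); prints shift and turn from measured pose
    s,c,R=st(); a=np.deg2rad(tx); G=Ro.from_matrix(np.array([[np.cos(a),np.sin(a),0],[np.sin(a),-np.cos(a),0],[0,0,-1]]))
    print('t %.2f'%s['time_s'],'pos',c.round(4),'rack',(Rk(c)*1000).round(1),'F rack',np.round([s['force'][:2]@ex,s['force'][:2]@ey,s['force'][2]],2),'gap',round(s['finger_gap']*85.4,1))
    if p is not None: print('shift',(R.inv().apply(np.array(p)-c)*1000).round(1),'turn',np.rad2deg((R.inv()*G).as_rotvec()).round(2))
E
python3 -c "
from h import *
goal([.540,-.0776,.18],-7.8)"
```

```text
t 0.90 pos [0.3993 0.1609 0.2313] rack [-239.4  161.6  231.3] F rack [ 0.75  1.36 -0.21] gap 54.6
shift [132.2 243.3  51.3] turn [-0.   -0.    9.82]
```

Emit:
send_rows --claw '[55,55,55,55,55,55,55,55]' --linear '[[20,40,0],[40,80,0],[65,120,5],[88,160,15],[108,200,30],[125,230,45],[132,243,51],[132,243,51]]' --angular '[[0,0,3],[0,0,6],[0,0,9],[0,0,9.8],[0,0,9.8],[0,0,9.8],[0,0,9.8],[0,0,9.8]]'

```text
time_s: 1.7
tool_pos: [0.5404, -0.0759, 0.1789]
eef_rot: [-0.0, 0.998, -0.066, -0.001]
force: [-0.5, -0.0, 0.2]
finger_gap: 0.649
```

Run:
```python
from h import *
T=grab('top','top1');S=grab('scene','scene1')
goal([.540,-.0776,.033],-7.8)
a=cv2.resize(T['pixels'][160:220,300:380],None,fx=5,fy=5,interpolation=cv2.INTER_CUBIC)
b=cv2.resize(S['pixels'][150:230,290:370],None,fx=5,fy=5,interpolation=cv2.INTER_CUBIC)
a=cv2.copyMakeBorder(a,0,100,0,0,cv2.BORDER_CONSTANT)
cv2.imwrite('pics/over.png',np.hstack([a,b]))
```

```text
t 1.80 pos [ 0.54   -0.074   0.1803] rack [-68.1 -52.  180.3] F rack [ 0.07  0.   -0.  ] gap 55.0
shift [  0.6   3.6 147.3] turn [-0.03  0.06  0.35]
```

View pics/over.png

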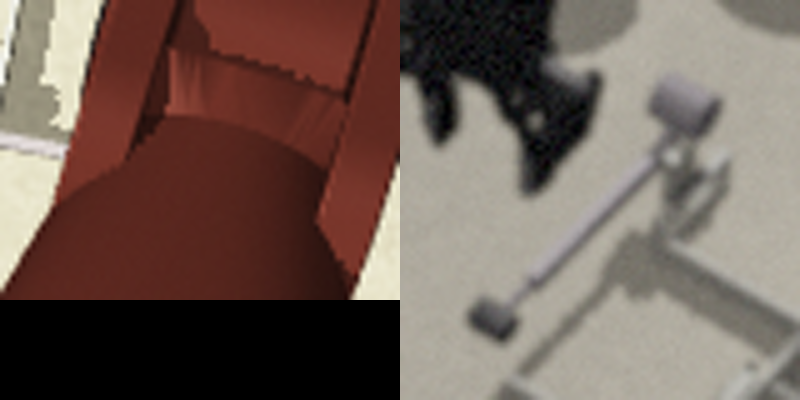

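The top view is blocked by the arm. The scene view shows the fingers above and short of the closed bar, and the grip is free at (493,318) in the crop. Descending to straddle it.

Emit:
send_rows --claw '[55,55,55,55,55,55,55,55]' --linear '[[0,3,25],[0.5,3.5,55],[0.5,3.5,85],[0.5,3.5,110],[0.5,3.5,128],[0.5,3.5,140],[0.5,3.5,146],[0.5,3.5,146]]' --angular '[[0,0,0],[0,0,0],[0,0,0],[0,0,0],[0,0,0],[0,0,0],[0,0,0],[0,0,0]]'

```text
time_s: 2.6
tool_pos: [0.5405, -0.0776, 0.0344]
eef_rot: [-0.0, 0.998, -0.065, -0.0]
force: [-0.0, -0.3, 0.3]
finger_gap: 0.65
```

Run:
```python
from h import *
S=grab('scene','scene2')
goal([.540,-.0776,.033],-7.8)
c,R=st()[1:]
g=c.copy();g[2]=c[2]+.019
b=cv2.resize(S['pixels'][160:240,275:375],None,fx=7,fy=7,interpolation=cv2.INTER_CUBIC)
cv2.imwrite('pics/s2.png',b); print(proj(S,g))
```

```text
t 2.65 pos [ 0.5409 -0.0779  0.0349] rack [-66.6 -55.8  34.9] F rack [-0.04 -0.57  0.69] gap 54.6
shift [-1.  -0.2  1.9] turn [ 0.01 -0.04  0.38]
[307.9822551  211.95672714]
```

View pics/s2.png

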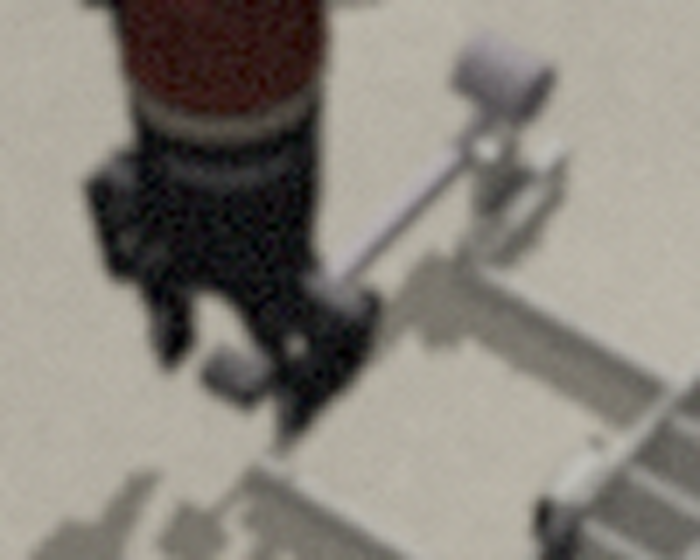

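The grip (crop 235,375) sits between the two fingertips, within about 2 px of the projected grasp point. Closing gently.

Emit:
send_rows --claw '[45,38,32,28,24,22,22,22]' --linear '[[0,0,0],[0,0,0],[0,0,0],[0,0,0],[0,0,0],[0,0,0],[0,0,0],[0,0,0]]' --angular '[[0,0,0],[0,0,0],[0,0,0],[0,0,0],[0,0,0],[0,0,0],[0,0,0],[0,0,0]]' --grip_force 20

```text
time_s: 3.45
tool_pos: [0.5409, -0.0783, 0.0344]
eef_rot: [0.0, 0.998, -0.065, 0.0]
force: [1.6, -0.5, 0.5]
finger_gap: 0.304
```

```bash
python3 -c "
from h import *
goal(None,0)"
```

```text
t 3.45 pos [ 0.5409 -0.0783  0.0344] rack [-66.6 -56.2  34.4] F rack [ 1.67 -0.32  0.49] gap 25.9
```

Emit:
send_rows --claw '[22,22,22,22,22,22,22,22]' --linear '[[0,-0.05,-4],[0,-0.2,-8.1],[0,-0.5,-12.1],[0,-0.8,-16.2],[0,-1.3,-20.2],[0,-1.8,-24.2],[0,-1.8,-24.2],[0,-1.8,-24.2]]' --angular '[[0,0,0],[0,0,0],[0,0,0],[0,0,0],[0,0,0],[0,0,0],[0,0,0],[0,0,0]]'

```text
time_s: 4.25
tool_pos: [0.541, -0.0764, 0.0586]
eef_rot: [-0.0, 0.998, -0.065, 0.0]
force: [2.1, -0.5, -1.5]
finger_gap: 0.301
```

```bash
python3 -c "
from h import *
goal(None,0)"
```

```text
t 4.25 pos [ 0.541  -0.0764  0.0586] rack [-66.8 -54.3  58.6] F rack [ 2.15 -0.18 -1.5 ] gap 25.7
```

Emit:
send_rows --claw '[22,22,22,22,22,22,22,22]' --linear '[[0,-0.7,-4],[0,-1.4,-8],[0,-2.3,-12],[0,-3.2,-15.9],[0,-4.3,-19.8],[0,-5.4,-23.7],[0,-5.4,-23.7],[0,-5.4,-23.7]]' --angular '[[0,0,0],[0,0,0],[0,0,0],[0,0,0],[0,0,0],[0,0,0],[0,0,0],[0,0,0]]'

```text
time_s: 5.05
tool_pos: [0.5416, -0.071, 0.0823]
eef_rot: [-0.0, 0.998, -0.065, 0.0]
force: [2.7, -0.9, -1.0]
finger_gap: 0.302
```

```bash
python3 -c "
from h import *
goal(None,0)"
```

```text
t 5.05 pos [ 0.5416 -0.071   0.0823] rack [-66.9 -48.8  82.3] F rack [ 2.81 -0.5  -1.02] gap 25.8
```

Emit:
send_rows --claw '[22,22,22,22,22,22,22,22]' --linear '[[0.1,-1.3,-3.9],[0.2,-2.6,-7.7],[0.3,-4,-11.5],[0.4,-5.5,-15.2],[0.5,-7.2,-19],[0.5,-8.9,-22.6],[0.5,-8.9,-22.6],[0.5,-8.9,-22.6]]' --angular '[[0,0,0],[0,0,0],[0,0,0],[0,0,0],[0,0,0],[0,0,0],[0,0,0],[0,0,0]]'

```text
time_s: 5.85
tool_pos: [0.5432, -0.0623, 0.1049]
eef_rot: [0.0, 0.998, -0.065, 0.0]
force: [1.6, -1.3, -1.1]
finger_gap: 0.303
```

```bash
python3 -c "
from h import *
goal(None,0)"
```

```text
t 5.85 pos [ 0.5432 -0.0623  0.1049] rack [-66.5 -40.  104.9] F rack [ 1.76 -1.07 -1.12] gap 25.9
```

Emit:
send_rows --claw '[22,22,22,22,22,22,22,22]' --linear '[[0,-1.8,-3.6],[0,-3.7,-7.2],[0,-5.7,-10.7],[0,-7.7,-14.2],[0,-9.9,-17.7],[0,-12.1,-21.1],[0,-12.1,-21.1],[0,-12.1,-21.1]]' --angular '[[0,0,0],[0,0,0],[0,0,0],[0,0,0],[0,0,0],[0,0,0],[0,0,0],[0,0,0]]'

```text
time_s: 6.65
tool_pos: [0.5449, -0.0502, 0.126]
eef_rot: [-0.0, 0.998, -0.065, 0.0]
force: [2.2, -0.4, -1.4]
finger_gap: 0.301
```

```bash
python3 -c "
from h import *
goal(None,0)"
```

```text
t 6.65 pos [ 0.5449 -0.0502  0.126 ] rack [-66.5 -27.8 126. ] F rack [ 2.22 -0.1  -1.41] gap 25.7
```

Emit:
send_rows --claw '[22,22,22,22,22,22,22,22]' --linear '[[0.1,-2.3,-3.3],[0.2,-4.7,-6.6],[0.3,-7.2,-9.8],[0.3,-9.8,-12.9],[0.3,-12.4,-16],[0.3,-15.2,-19],[0.3,-15.2,-19],[0.3,-15.2,-19]]' --angular '[[0,0,0],[0,0,0],[0,0,0],[0,0,0],[0,0,0],[0,0,0],[0,0,0],[0,0,0]]'

```text
time_s: 7.45
tool_pos: [0.5472, -0.0352, 0.145]
eef_rot: [0.0, 0.998, -0.065, 0.0]
force: [1.7, -1.4, 0.8]
finger_gap: 0.298
```

```bash
python3 -c "
from h import *
goal(None,0)"
```

```text
t 7.45 pos [ 0.5472 -0.0352  0.145 ] rack [-66.2 -12.6 145. ] F rack [ 1.9  -1.14  0.79] gap 25.4
```

Emit:
send_rows --claw '[22,22,22,22,22,22,22,22]' --linear '[[0.1,-3.1,-3.6],[0.2,-6.1,-6.9],[0.2,-9.1,-9.7],[0.2,-12.1,-12.4],[0.2,-15.2,-15],[0.2,-18.4,-17.6],[0.2,-18.4,-17.6],[0.2,-18.4,-17.6]]' --angular '[[0,0,0],[0,0,0],[0,0,0],[0,0,0],[0,0,0],[0,0,0],[0,0,0],[0,0,0]]'

```text
time_s: 8.25
tool_pos: [0.5497, -0.017, 0.1625]
eef_rot: [0.0, 0.998, -0.065, 0.0]
force: [2.6, -0.7, -0.8]
finger_gap: 0.3
```

```bash
python3 -c "
from h import *
goal(None,0)"
```

```text
t 8.25 pos [ 0.5497 -0.017   0.1625] rack [-66.2   5.8 162.5] F rack [ 2.68 -0.33 -0.83] gap 25.7
```

Emit:
send_rows --claw '[22,22,22,22,22,22,22,22]' --linear '[[0.2,-3.2,-2.4],[0.3,-6.4,-4.7],[0.4,-9.7,-7],[0.5,-13.1,-9.2],[0.5,-16.5,-11.4],[0.5,-20,-13.4],[0.5,-20,-13.4],[0.5,-20,-13.4]]' --angular '[[0,0,0],[0,0,0],[0,0,0],[0,0,0],[0,0,0],[0,0,0],[0,0,0],[0,0,0]]'

```text
time_s: 9.05
tool_pos: [0.5528, 0.0028, 0.176]
eef_rot: [-0.0, 0.998, -0.065, 0.0]
force: [1.9, -1.6, 0.9]
finger_gap: 0.302
```

```bash
python3 -c "
from h import *
goal(None,0)"
```

```text
t 9.05 pos [0.5528 0.0028 0.176 ] rack [-65.8  25.8 176. ] F rack [ 2.12 -1.35  0.9 ] gap 25.8
```

Emit:
send_rows --claw '[22,22,22,22,22,22,22,22]' --linear '[[0.1,-3.7,-2.5],[0.2,-7.6,-4.7],[0.3,-11.3,-6.5],[0.3,-15.1,-8.3],[0.3,-18.9,-9.9],[0.3,-22.7,-11.4],[0.3,-22.7,-11.4],[0.3,-22.7,-11.4]]' --angular '[[0,0,0],[0,0,0],[0,0,0],[0,0,0],[0,0,0],[0,0,0],[0,0,0],[0,0,0]]'

```text
time_s: 9.85
tool_pos: [0.5561, 0.0253, 0.1873]
eef_rot: [-0.0, 0.998, -0.065, 0.0]
force: [2.7, -0.5, 0.4]
finger_gap: 0.304
```

```bash
python3 -c "
from h import *
goal(None,0)"
```

```text
t 9.85 pos [0.5561 0.0253 0.1873] rack [-65.6  48.5 187.3] F rack [ 2.7  -0.12  0.36] gap 25.9
```

Emit:
send_rows --claw '[22,22,22,22,22,22,22,22]' --linear '[[0,-3.8,-1.4],[0,-7.7,-2.8],[0,-11.6,-4],[0,-15.5,-5.2],[0,-19.5,-6.2],[0,-23.5,-7.2],[0,-27.5,-8],[0,-27.5,-8]]' --angular '[[0,0,0],[0,0,0],[0,0,0],[0,0,0],[0,0,0],[0,0,0],[0,0,0],[0,0,0]]'

```text
time_s: 10.65
tool_pos: [0.5597, 0.053, 0.1955]
eef_rot: [-0.0, 0.998, -0.065, 0.0]
force: [3.3, -1.1, 1.0]
finger_gap: 0.301
```

```bash
python3 -c "
from h import *
goal(None,0)"
```

```text
t 10.65 pos [0.5597 0.053  0.1955] rack [-65.8  76.5 195.5] F rack [ 3.43 -0.64  1.03] gap 25.7
```

Emit:
send_rows --claw '[22,22,22,22,22,22,22,22]' --linear '[[0.2,-4.2,-1],[0.4,-8.4,-1.8],[0.6,-12.6,-2.5],[0.8,-17,-3],[1,-22,-3.4],[1,-27,-3.6],[1,-32,-3.7],[1,-37,-3.6]]' --angular '[[0,0,0],[0,0,0],[0,0,0],[0,0,0],[0,0,0],[0,0,0],[0,0,0],[0,0,0]]'

```text
time_s: 11.45
tool_pos: [0.5655, 0.0895, 0.199]
eef_rot: [-0.0, 0.998, -0.065, 0.0]
force: [2.0, -1.6, 2.3]
finger_gap: 0.304
```

```bash
python3 -c "
from h import *
goal(None,0)"
```

```text
t 11.45 pos [0.5655 0.0895 0.199 ] rack [-65.  113.4 199. ] F rack [ 2.24 -1.29  2.34] gap 26.0
```

Emit:
send_rows --claw '[22,22,22,22,22,22,22,22]' --linear '[[0,-3,-0.3],[0,-6,-0.3],[0,-9,-0.1],[0,-12,0.1],[0,-15,0.4],[0,-17,0.6],[0,-17,0.6],[0,-17,0.6]]' --angular '[[0,0,0],[0,0,0],[0,0,0],[0,0,0],[0,0,0],[0,0,0],[0,0,0],[0,0,0]]'

```text
time_s: 12.25
tool_pos: [0.5676, 0.1059, 0.1983]
eef_rot: [-0.0, 0.998, -0.065, 0.0]
force: [3.3, -1.4, 0.2]
finger_gap: 0.3
```

```bash
python3 -c "
from h import *
goal(None,0)"
```

```text
t 12.25 pos [0.5676 0.1059 0.1983] rack [-65.1 129.9 198.3] F rack [ 3.48 -0.91  0.22] gap 25.6
```

Emit:
send_rows --claw '[32,40,50,60,60,60,60,60]' --linear '[[0,0,0],[0,0,0],[0,0,0],[0,0,0],[0,0,-5],[0,0,-25],[0,0,-50],[0,0,-80]]' --angular '[[0,0,0],[0,0,0],[0,0,0],[0,0,0],[0,0,0],[0,0,0],[0,0,0],[0,0,0]]'

```text
time_s: 13.05
tool_pos: [0.5669, 0.1058, 0.2789]
eef_rot: [0.0, 0.998, -0.065, -0.001]
force: [0.2, 0.1, 0.0]
finger_gap: 0.703
```

Run:
```python
from h import *
S=grab('scene','scene3')
goal([.4943,-.3464,.16],-7.8)
b=cv2.resize(S['pixels'][110:270,270:430],None,fx=3.7,fy=3.7,interpolation=cv2.INTER_CUBIC)
cv2.imwrite('pics/s3.png',b)
```

```text
t 13.10 pos [0.5689 0.1059 0.2844] rack [-63.8 130.2 284.4] F rack [-0.14  0.06  4.13] gap 59.7
shift [-16.1 458.3 123.8] turn [-0.06 -0.33  0.35]
```

View pics/s3.png

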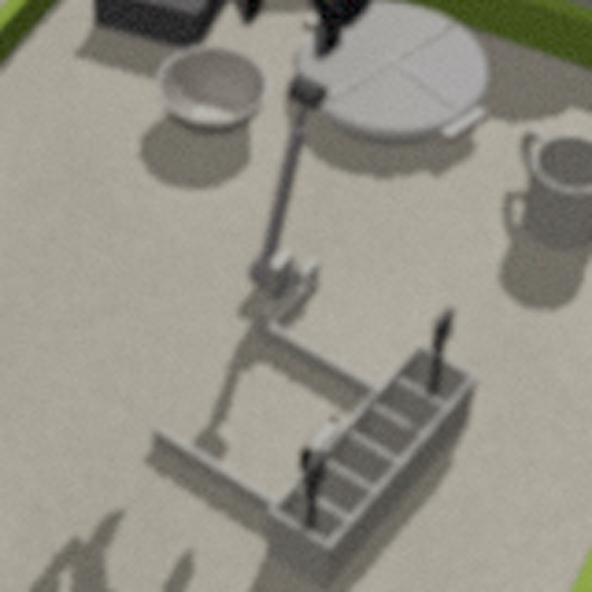

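The keeper rests open at its stop by itself. Its grip is at (307,90) in the crop, above and clear of the plate. Now to the lid.

Emit:
send_rows --claw '[60,60,60,60,60,60,60,60]' --linear '[[-2,40,0],[-4,85,0],[-6,132,10],[-8,180,30],[-10,228,50],[-12,276,70],[-14,324,90],[-15,372,110]]' --angular '[[0,0,0.3],[0,0,0.3],[0,0,0.3],[0,0,0.3],[0,0,0.3],[0,0,0.3],[0,0,0.3],[0,0,0.3]]'

```text
time_s: 13.9
tool_pos: [0.5053, -0.2537, 0.1719]
eef_rot: [0.0, 0.998, -0.068, 0.0]
force: [0.2, 0.2, 0.1]
finger_gap: 0.701
```

Run:
```python
from h import *
goal([.4943,-.3464,.11],-7.8)
```

```text
t 13.90 pos [ 0.5053 -0.2537  0.1719] rack [ -78.1 -234.7  171.9] F rack [0.13 0.23 0.08] gap 59.9
shift [ 1.5 93.4 62. ] turn [ 0.01 -0.04  0.05]
```

Emit:
send_rows --claw '[60,60,60,60,60,60,60,60]' --linear '[[0.5,35,10],[1,65,25],[1.5,84,42],[1.5,93.4,56],[1.5,93.4,62],[1.5,93.4,62],[1.5,93.4,62],[1.5,93.4,62]]' --angular '[[0,0,0],[0,0,0],[0,0,0],[0,0,0],[0,0,0],[0,0,0],[0,0,0],[0,0,0]]'

```text
time_s: 14.7
tool_pos: [0.4955, -0.3439, 0.1111]
eef_rot: [0.0, 0.998, -0.067, 0.001]
force: [-1.4, 0.5, -0.3]
finger_gap: 0.703
```

Run:
```python
from h import *
S=grab('scene','scene4');T=load('top0');S0=load('scene0')
goal([.4943,-.3464,.022],-7.8)
# knob centre from black pixels on lid in both original views
for f,(u0,v0,u1,v1) in((T,(418,200,446,228)),(S0,(232,265,262,300))):
    m=f['pixels'][v0:v1,u0:u1].max(2)<40; v,u=np.nonzero(m); print(len(u),u.mean()+u0,v.mean()+v0, atz(f,u.mean()+u0,v.mean()+v0,.045))
b=cv2.resize(S['pixels'][200:320,180:320],None,fx=5,fy=5,interpolation=cv2.INTER_CUBIC)
cv2.imwrite('pics/s4.png',b)
```

```text
t 14.75 pos [ 0.4954 -0.344   0.1111] rack [ -75.6 -325.6  111.1] F rack [-0.81  0.55 -0.1 ] gap 60.0
shift [-0.9  2.4 89.1] turn [ 0.04 -0.06  0.12]
62 431.9032258064516 213.5 [ 0.49429241 -0.34616783  0.045     ]
60 244.71666666666667 279.0 [ 0.50082255 -0.35186449  0.045     ]
```

View pics/s4.png

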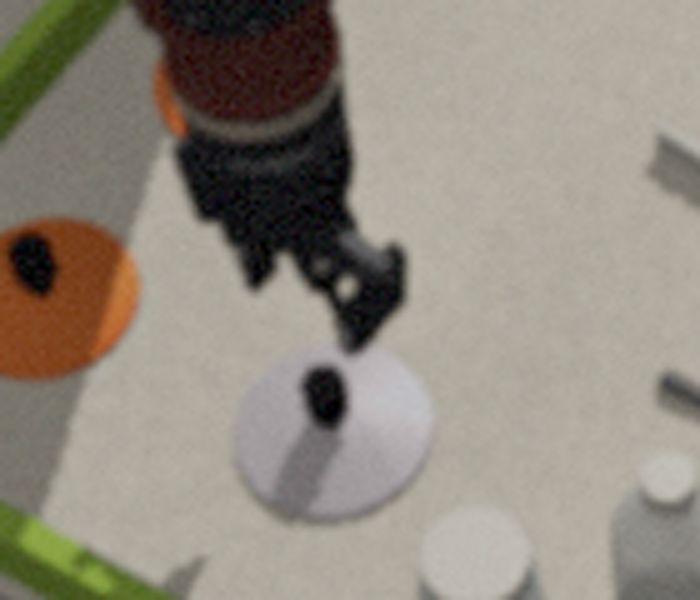

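The fingers are above the lid's knob (crop 325,395), and both measurements agree on (0.494, -0.346). Descending and gripping.

Emit:
send_rows --claw '[60,60,60,60,60,60,60,60]' --linear '[[-0.5,2.4,20],[-0.9,2.4,40],[-0.9,2.4,58],[-0.9,2.4,72],[-0.9,2.4,82],[-0.9,2.4,87],[-0.9,2.4,88],[-0.9,2.4,88]]' --angular '[[0,0,0],[0,0,0],[0,0,0],[0,0,0],[0,0,0],[0,0,0],[0,0,0],[0,0,0]]'

```text
time_s: 15.55
tool_pos: [0.4938, -0.347, 0.0226]
eef_rot: [0.0, 0.998, -0.068, 0.0]
force: [-0.9, -0.1, 0.2]
finger_gap: 0.699
```

Emit:
send_rows --claw '[50,42,36,32,28,24,22,22]' --linear '[[0,0,0],[0,0,0],[0,0,0],[0,0,0],[0,0,0],[0,0,0],[0,0,0],[0,0,0]]' --angular '[[0,0,0],[0,0,0],[0,0,0],[0,0,0],[0,0,0],[0,0,0],[0,0,0],[0,0,0]]' --grip_force 30

```text
time_s: 16.35
tool_pos: [0.4939, -0.347, 0.0226]
eef_rot: [0.0, 0.998, -0.068, 0.0]
force: [1.2, 0.8, 4.8]
finger_gap: 0.29
```

Run:
```python
from h import *
goal(W(-.125,0,.032),-7.8)
```

```text
t 16.35 pos [ 0.4939 -0.347   0.0226] rack [ -76.7 -328.7   22.6] F rack [1.06 0.94 4.76] gap 24.8
shift [ -48.  -328.8   -9.6] turn [ 0.01 -0.04  0.05]
```

Emit:
send_rows --claw '[20,20,20,20,20,20,20,20]' --linear '[[0,0,-2],[0,0,-4],[0,0,-7],[0,0,-10],[0,0,-12],[0,0,-12],[0,0,-12],[0,0,-12]]' --angular '[[0,0,0],[0,0,0],[0,0,0],[0,0,0],[0,0,0],[0,0,0],[0,0,0],[0,0,0]]'

```text
time_s: 17.15
tool_pos: [0.4935, -0.3467, 0.0341]
eef_rot: [-0.0, 0.998, -0.068, -0.0]
force: [-0.3, 0.1, -1.9]
finger_gap: 0.293
```

Run:
```python
from h import *
S=grab('scene','scene5')
goal(W(-.125,0,.034),-7.8)
b=cv2.resize(S['pixels'][220:310,200:300],None,fx=6,fy=6,interpolation=cv2.INTER_CUBIC)
cv2.imwrite('pics/s5.png',b)
```

```text
t 17.20 pos [ 0.4934 -0.3467  0.0341] rack [ -77.2 -328.5   34.1] F rack [ 0.62 -0.21 -0.71] gap 25.2
shift [-4.750e+01 -3.286e+02  1.000e-01] turn [-0.01  0.01  0.05]
```

View pics/s5.png

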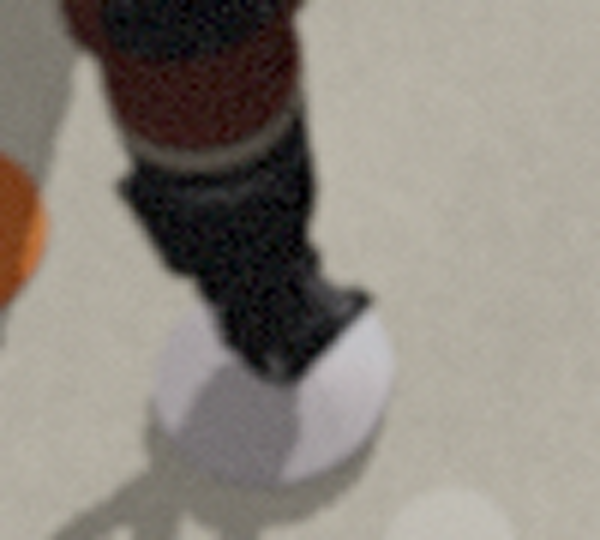

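The lid hangs flat in the grip with its shadow clear all round. Carrying it low to the bay mouth.

Emit:
send_rows --claw '[20,20,20,20,20,20,20,20]' --linear '[[-4,-25,0],[-10,-65,0],[-17,-110,0],[-24,-155,0],[-30,-200,0],[-37,-245,0],[-43,-285,0],[-46,-315,0]]' --angular '[[0,0,0],[0,0,0],[0,0,0],[0,0,0],[0,0,0],[0,0,0],[0,0,0],[0,0,0]]'

```text
time_s: 18.0
tool_pos: [0.4898, -0.0261, 0.0342]
eef_rot: [-0.0, 0.998, -0.067, -0.0]
force: [0.3, -0.7, -1.8]
finger_gap: 0.293
```

Run:
```python
from h import *
goal(W(-.125,0,.024),-7.8)
```

```text
t 18.00 pos [ 0.4898 -0.0261  0.0342] rack [-124.3  -11.4   34.2] F rack [ 0.36 -0.64 -1.82] gap 25.0
shift [ -0.6 -11.4  10.3] turn [-0.02  0.03  0.12]
```

Emit:
send_rows --claw '[20,20,20,20,20,20,20,20]' --linear '[[0,-5,0],[-0.5,-10,2],[-0.5,-11.4,5],[-0.5,-11.4,7.5],[-0.5,-11.4,9.5],[-0.5,-11.4,10.5],[-0.5,-11.4,11],[-0.5,-11.4,11]]' --angular '[[0,0,0],[0,0,0],[0,0,0],[0,0,0],[0,0,0],[0,0,0],[0,0,0],[0,0,0]]'

```text
time_s: 18.8
tool_pos: [0.4914, -0.0174, 0.0231]
eef_rot: [-0.0, 0.998, -0.068, -0.0]
force: [-0.6, -0.2, -1.9]
finger_gap: 0.293
```

Run:
```python
from h import *
T=grab('top','top5');S=grab('scene','scene6')
goal(W(-.02,0,.024),-7.8)
a=cv2.resize(T['pixels'][120:220,280:380],None,fx=4,fy=4,interpolation=cv2.INTER_CUBIC)
b=cv2.resize(S['pixels'][170:270,270:370],None,fx=4,fy=4,interpolation=cv2.INTER_CUBIC)
cv2.imwrite('pics/s6.png',np.hstack([a,b]))
```

```text
t 18.90 pos [ 0.4915 -0.0173  0.0233] rack [-123.8   -2.4   23.3] F rack [ 0.06 -0.36 -1.69] gap 25.2
shift [103.8  -2.3  -0.7] turn [ 0.   -0.01  0.04]
```

View pics/s6.png

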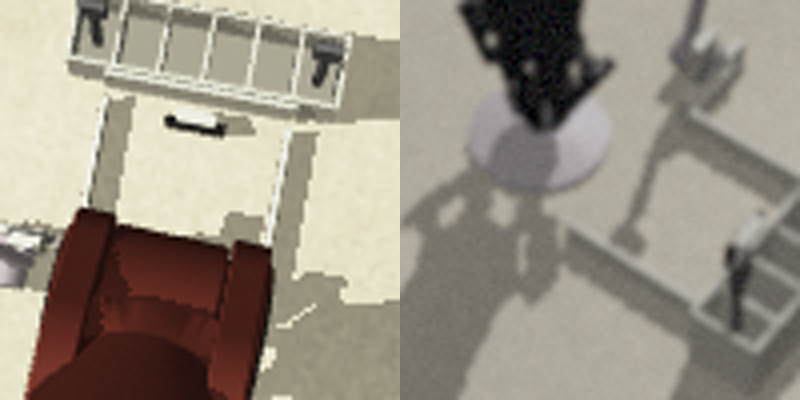

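Top view: the pad is at (195,124) in the crop, the bay walls are at (98,155) and (283,180), and the bay is empty. Scene view: the lid lies flat in front of the mouth, and its weight is still on the gripper. I'll lower it the last millimetre.

Emit:
send_rows --claw '[20,20,20,20,20,20,20,20]' --linear '[[0,-0.5,0],[0,-1,0.2],[0,-1.5,0.4],[0,-2,0.6],[0,-2.3,0.8],[0,-2.3,0.8],[0,-2.3,0.8],[0,-2.3,0.8]]' --angular '[[0,0,0],[0,0,0],[0,0,0],[0,0,0],[0,0,0],[0,0,0],[0,0,0],[0,0,0]]'

```text
time_s: 19.7
tool_pos: [0.4918, -0.0149, 0.0225]
eef_rot: [0.0, 0.998, -0.068, -0.0]
force: [-1.7, -1.2, 3.7]
finger_gap: 0.293
```

Run:
```python
from h import *
goal(W(-.02,0,.023),-7.8)
f=load('scene6'); hsv=f['pixels'].astype(int)
# lid rim outline check: predicted outline vs picture along scan in crop coords
for y in(-.0574,.0526): print(y,(proj(f,W(-.1238,y,.003))-[270,170])*4)
for x in(-.1788,): print(x,(proj(f,W(x,-.0024,.003))-[270,170])*4)
```

```text
t 19.70 pos [ 0.4918 -0.0149  0.0225] rack [-123.9   -0.    22.5] F rack [-1.51 -1.4   3.67] gap 25.0
shift [103.9   0.   -0.5] turn [ 0.01 -0.    0.05]
-0.0574 [ 92.22333914 175.65734116]
0.0526 [179.00863127  86.73863344]
-0.1788 [80.71758266 98.26583019]
```

Emit:
send_rows --claw '[20,20,20,20,20,20,20,20]' --linear '[[4,0,-0.5],[14,0,-0.5],[26,0,-0.5],[40,0,-0.5],[55,0,-0.5],[70,0,-0.5],[82,0,-0.5],[90,0,-0.5]]' --angular '[[0,0,0],[0,0,0],[0,0,0],[0,0,0],[0,0,0],[0,0,0],[0,0,0],[0,0,0]]'

```text
time_s: 20.5
tool_pos: [0.5827, -0.0272, 0.0227]
eef_rot: [-0.0, 0.998, -0.068, 0.0]
force: [-1.0, 0.6, -2.5]
finger_gap: 0.291
```

Run:
```python
from h import *
goal(W(-.014,0,.0225),-7.8)
```

```text
t 20.50 pos [ 0.5827 -0.0272  0.0227] rack [-32.1   0.2  22.7] F rack [-1.05  0.46 -2.45] gap 24.8
shift [18.1  0.2  0.2] turn [-0.01 -0.06  0.05]
```

Emit:
send_rows --claw '[20,20,20,20,20,20,20,20]' --linear '[[3,0,0.2],[6,0,0.3],[9,0,0.3],[12,0,0.3],[15,0,0.3],[17,0,0.3],[18,0,0.3],[18,0,0.3]]' --angular '[[0,0,0],[0,0,0],[0,0,0],[0,0,0],[0,0,0],[0,0,0],[0,0,0],[0,0,0]]'

```text
time_s: 21.3
tool_pos: [0.599, -0.0294, 0.0226]
eef_rot: [0.0, 0.998, -0.068, 0.0]
force: [-0.2, 0.9, -1.5]
finger_gap: 0.295
```

Run:
```python
from h import *
goal(W(-.006,0,.0225),-7.8)
```

```text
t 21.30 pos [ 0.599  -0.0294  0.0226] rack [-15.6   0.1  22.6] F rack [-0.31  0.87 -1.53] gap 25.2
shift [9.6 0.1 0.1] turn [-0.   -0.02  0.05]
```

Emit:
send_rows --claw '[20,20,20,20,20,20,20,20]' --linear '[[1,0,0.2],[2,0,0.2],[3,0,0.2],[4,0,0.2],[5,0,0.2],[6,0,0.2],[7,0,0.2],[7,0,0.2]]' --angular '[[0,0,0],[0,0,0],[0,0,0],[0,0,0],[0,0,0],[0,0,0],[0,0,0],[0,0,0]]'

```text
time_s: 22.1
tool_pos: [0.6058, -0.0303, 0.0226]
eef_rot: [-0.0, 0.998, -0.068, -0.0]
force: [-3.4, 0.1, 5.9]
finger_gap: 0.295
```

Run:
```python
from h import *
goal(W(-.006,0,.0225),-7.8)
```

```text
t 22.10 pos [ 0.6058 -0.0303  0.0226] rack [-8.8  0.2 22.6] F rack [-3.4  -0.34  5.89] gap 25.2
shift [2.8 0.2 0.1] turn [-0.    0.    0.05]
```

Emit:
send_rows --claw '[20,20,20,20,20,20,20,20]' --linear '[[0,0,-0.1],[0,0,-0.2],[0,0,-0.2],[0,0,-0.2],[0,0,-0.2],[0,0,-0.2],[0,0,-0.2],[0,0,-0.2]]' --angular '[[0,0,0],[0,0,0],[0,0,0],[0,0,0],[0,0,0],[0,0,0],[0,0,0],[0,0,0]]'

```text
time_s: 22.9
tool_pos: [0.6058, -0.0304, 0.0226]
eef_rot: [0.0, 0.998, -0.068, 0.0]
force: [-1.9, 0.8, 1.7]
finger_gap: 0.294
```

Run:
```python
from h import *
goal(W(-.006,0,.0225),-7.8)
```

```text
t 22.90 pos [ 0.6058 -0.0304  0.0226] rack [-8.8  0.1 22.6] F rack [-2.01  0.55  1.72] gap 25.1
shift [2.8 0.1 0.1] turn [ 0.   -0.    0.05]
```

Emit:
send_rows --claw '[20,20,20,20,20,20,20,20]' --linear '[[0,0,-0.2],[0,0,-0.3],[0.3,0,-0.3],[0.6,0,-0.3],[0.8,0,-0.3],[1,0,-0.3],[1,0,-0.3],[1,0,-0.3]]' --angular '[[0,0,0],[0,0,0],[0,0,0],[0,0,0],[0,0,0],[0,0,0],[0,0,0],[0,0,0]]'

```text
time_s: 23.7
tool_pos: [0.6067, -0.0305, 0.0229]
eef_rot: [0.0, 0.998, -0.068, -0.0]
force: [0.5, 0.1, -1.1]
finger_gap: 0.293
```

Run:
```python
from h import *
goal(W(-.006,0,.0225),-7.8)
```

```text
t 23.70 pos [ 0.6067 -0.0305  0.0229] rack [-7.9  0.2 22.9] F rack [ 0.47  0.14 -1.11] gap 25.0
shift [1.9 0.2 0.4] turn [0.   0.   0.05]
```

The force along x fell back to about 0, so that was floor friction and not the pad. I'll feel forward in 2 mm steps.

Emit:
send_rows --claw '[20,20,20,20,20,20,20,20]' --linear '[[0.4,0,0],[0.8,0,0],[1.2,0,0],[1.6,0,0],[2,0,0],[2,0,0],[2,0,0],[2,0,0]]' --angular '[[0,0,0],[0,0,0],[0,0,0],[0,0,0],[0,0,0],[0,0,0],[0,0,0],[0,0,0]]'

```text
time_s: 24.5
tool_pos: [0.6087, -0.0308, 0.0229]
eef_rot: [-0.0, 0.998, -0.068, -0.0]
force: [0.4, -0.2, -1.6]
finger_gap: 0.293
```

Emit:
send_rows --claw '[20,20,20,20,20,20,20,20]' --linear '[[0.4,0,0],[0.8,0,0],[1.2,0,0],[1.2,0,0],[1.2,0,0],[1.2,0,0],[1.2,0,0],[1.2,0,0]]' --angular '[[0,0,0],[0,0,0],[0,0,0],[0,0,0],[0,0,0],[0,0,0],[0,0,0],[0,0,0]]'

```text
time_s: 25.3
tool_pos: [0.6099, -0.031, 0.0229]
eef_rot: [0.0, 0.998, -0.068, 0.0]
force: [-0.3, 0.5, -1.4]
finger_gap: 0.297
```

Run:
```python
from h import *
goal(W(-.0,0,.0227),-7.8)
```

```text
t 25.30 pos [ 0.6099 -0.031   0.0229] rack [-4.6  0.1 22.9] F rack [-0.38  0.48 -1.42] gap 25.4
shift [4.6 0.1 0.2] turn [ 0.   -0.    0.05]
```

Emit:
send_rows --claw '[20,20,20,20,20,20,20,20]' --linear '[[0.4,0,0],[0.8,0,0],[1.2,0,0],[1.6,0,0],[1.6,0,0],[1.6,0,0],[1.6,0,0],[1.6,0,0]]' --angular '[[0,0,0],[0,0,0],[0,0,0],[0,0,0],[0,0,0],[0,0,0],[0,0,0],[0,0,0]]'

```text
time_s: 26.1
tool_pos: [0.6114, -0.0311, 0.0229]
eef_rot: [-0.0, 0.998, -0.068, -0.0]
force: [0.0, -0.2, -1.6]
finger_gap: 0.293
```

Emit:
send_rows --claw '[20,20,20,20,20,20,20,20]' --linear '[[0.4,0,0],[0.8,0,0],[1.2,0,0],[1.6,0,0],[1.6,0,0],[1.6,0,0],[1.6,0,0],[1.6,0,0]]' --angular '[[0,0,0],[0,0,0],[0,0,0],[0,0,0],[0,0,0],[0,0,0],[0,0,0],[0,0,0]]'

```text
time_s: 26.9
tool_pos: [0.613, -0.0313, 0.0229]
eef_rot: [0.0, 0.998, -0.068, -0.0]
force: [0.0, -0.1, -1.8]
finger_gap: 0.295
```

Emit:
send_rows --claw '[20,20,20,20,20,20,20,20]' --linear '[[0.4,0,0],[0.8,0,0],[1.2,0,0],[1.6,0,0],[1.6,0,0],[1.6,0,0],[1.6,0,0],[1.6,0,0]]' --angular '[[0,0,0],[0,0,0],[0,0,0],[0,0,0],[0,0,0],[0,0,0],[0,0,0],[0,0,0]]'

```text
time_s: 27.7
tool_pos: [0.6147, -0.0316, 0.0229]
eef_rot: [0.0, 0.998, -0.068, 0.0]
force: [-0.1, -0.3, -2.2]
finger_gap: 0.295
```

Emit:
send_rows --claw '[20,20,20,20,20,20,20,20]' --linear '[[0.4,0,0],[0.8,0,0],[1.2,0,0],[1.6,0,0],[1.6,0,0],[1.6,0,0],[1.6,0,0],[1.6,0,0]]' --angular '[[0,0,0],[0,0,0],[0,0,0],[0,0,0],[0,0,0],[0,0,0],[0,0,0],[0,0,0]]'

```text
time_s: 28.5
tool_pos: [0.6163, -0.0318, 0.0229]
eef_rot: [0.0, 0.998, -0.068, 0.0]
force: [-0.3, 0.2, -2.2]
finger_gap: 0.292
```

Emit:
send_rows --claw '[20,20,20,20,20,20,20,20]' --linear '[[0.4,0,0],[0.8,0,0],[1.2,0,0],[1.6,0,0],[1.6,0,0],[1.6,0,0],[1.6,0,0],[1.6,0,0]]' --angular '[[0,0,0],[0,0,0],[0,0,0],[0,0,0],[0,0,0],[0,0,0],[0,0,0],[0,0,0]]'

```text
time_s: 29.3
tool_pos: [0.6178, -0.032, 0.0229]
eef_rot: [-0.0, 0.998, -0.068, -0.0]
force: [-0.9, -0.1, -1.8]
finger_gap: 0.291
```

Emit:
send_rows --claw '[20,20,20,20,20,20,20,20]' --linear '[[0.3,0,0],[0.6,0,0],[0.9,0,0],[0.9,0,0],[0.9,0,0],[0.9,0,0],[0.9,0,0],[0.9,0,0]]' --angular '[[0,0,0],[0,0,0],[0,0,0],[0,0,0],[0,0,0],[0,0,0],[0,0,0],[0,0,0]]'

```text
time_s: 30.1
tool_pos: [0.6187, -0.0321, 0.0229]
eef_rot: [-0.0, 0.998, -0.068, -0.0]
force: [0.5, 0.6, -1.9]
finger_gap: 0.294
```

No contact yet, so I'll continue.

Emit:
send_rows --claw '[20,20,20,20,20,20,20,20]' --linear '[[0.4,0,0],[0.8,0,0],[1.2,0,0],[1.5,0,0],[1.5,0,0],[1.5,0,0],[1.5,0,0],[1.5,0,0]]' --angular '[[0,0,0],[0,0,0],[0,0,0],[0,0,0],[0,0,0],[0,0,0],[0,0,0],[0,0,0]]'

```text
time_s: 30.9
tool_pos: [0.6201, -0.0323, 0.0229]
eef_rot: [0.0, 0.998, -0.068, -0.0]
force: [-0.2, 0.1, -1.2]
finger_gap: 0.294
```

Emit:
send_rows --claw '[20,20,20,20,20,20,20,20]' --linear '[[0.4,0,0],[0.8,0,0],[1.2,0,0],[1.5,0,0],[1.5,0,0],[1.5,0,0],[1.5,0,0],[1.5,0,0]]' --angular '[[0,0,0],[0,0,0],[0,0,0],[0,0,0],[0,0,0],[0,0,0],[0,0,0],[0,0,0]]'

```text
time_s: 31.7
tool_pos: [0.6214, -0.0325, 0.0228]
eef_rot: [-0.0, 0.998, -0.068, -0.0]
force: [-5.0, 0.2, 0.3]
finger_gap: 0.295
```

Emit:
send_rows --claw '[20,20,26,30,34,38,42,42]' --linear '[[0,0,0],[0,0,0],[0,0,0],[0,0,0],[0,0,0],[0,0,0],[0,0,0],[0,0,0]]' --angular '[[0,0,0],[0,0,0],[0,0,0],[0,0,0],[0,0,0],[0,0,0],[0,0,0],[0,0,0]]'

```text
time_s: 32.5
tool_pos: [0.6221, -0.0326, 0.0231]
eef_rot: [0.0, 0.998, -0.068, 0.0]
force: [-0.8, -0.6, -0.7]
finger_gap: 0.49
```

Run:
```python
from h import *
S=grab('scene','scene7')
goal(None,-7.8)
```

```text
t 32.55 pos [ 0.6219 -0.0325  0.023 ] rack [ 7.5  0.2 23. ] F rack [-0.16  0.5  -0.67] gap 42.0
```

Emit:
send_rows --claw '[42,42,42,42,42,42,42,42]' --linear '[[0,0,-10],[0,0,-30],[0,0,-60],[0,0,-95],[0,10,-130],[-20,40,-165],[-50,80,-200],[-80,120,-220]]' --angular '[[0,0,0],[0,0,0],[0,0,0],[0,0,0],[0,0,0],[0,0,0],[0,0,0],[0,0,0]]'

```text
time_s: 33.35
tool_pos: [0.5357, -0.1317, 0.2397]
eef_rot: [0.001, 0.998, -0.067, 0.002]
force: [0.5, -0.7, -0.2]
finger_gap: 0.49
```

Emit:
send_rows --claw '[42,42,42,42,42,42,42,42]' --linear '[[-20,40,0],[-40,80,0],[-60,120,0],[-80,160,0],[-100,200,0],[-115,235,0],[-125,255,0],[-125,255,0]]' --angular '[[0,0,0],[0,0,0],[0,0,0],[0,0,0],[0,0,0],[0,0,0],[0,0,0],[0,0,0]]'

```text
time_s: 34.15
tool_pos: [0.376, -0.3691, 0.2375]
eef_rot: [0.001, 0.998, -0.069, 0.0]
force: [0.9, 0.9, -0.2]
finger_gap: 0.494
```

Run:
```python
from h import *
T=grab('top','top8');S=grab('scene','scene8')
goal(None,-7.8)
a=cv2.resize(T['pixels'][105:225,260:380],None,fx=3.3,fy=3.3,interpolation=cv2.INTER_CUBIC)
b=cv2.resize(S['pixels'][140:260,290:410],None,fx=3.3,fy=3.3,interpolation=cv2.INTER_CUBIC)
cv2.imwrite('pics/s8.png',np.hstack([a,b]))
m=T['pixels'][150:195,310:355].max(2)<40; v,u=np.nonzero(m); print(len(u)); p=atz(T,np.median(u)+310,np.median(v)+150,.045); print('knob rack mm',(Rk(p)*1000).round(1))
# other things moved? compare frames outside rack/arm
for n in('top','scene'):
    d=cv2.absdiff(load(n+'0')['pixels'],load(n+'8')['pixels']).max(2)>60
    k,l,s,c=cv2.connectedComponentsWithStats(d.astype(np.uint8)); print(n,[(x[0],x[1],x[2],x[3],x[4]) for x in s[1:] if x[4]>40])
```

```text
t 34.25 pos [ 0.3774 -0.3668  0.2374] rack [-189.4 -364.2  237.4] F rack [0.57 0.94 0.33] gap 42.1
73
knob rack mm [ 8.3 -0.  45. ]
top [(np.int32(322), np.int32(157), np.int32(25), np.int32(26), np.int32(345)), (np.int32(259), np.int32(170), np.int32(29), np.int32(13), np.int32(157)), (np.int32(308), np.int32(177), np.int32(15), np.int32(8), np.int32(53)), (np.int32(280), np.int32(184), np.int32(22), np.int32(8), np.int32(77)), (np.int32(305), np.int32(186), np.int32(58), np.int32(15), np.int32(275)), (np.int32(427), np.int32(199), np.int32(22), np.int32(31), np.int32(216)), (np.int32(216), np.int32(218), np.int32(424), np.int32(182), np.int32(33305)), (np.int32(215), np.int32(259), np.int32(201), np.int32(46), np.int32(4356)), (np.int32(0), np.int32(305), np.int32(134), np.int32(95), np.int32(5760)), (np.int32(279), np.int32(349), np.int32(7), np.int32(8), np.int32(42)), (np.int32(270), np.int32(379), np.int32(9), np.int32(16), np.int32(94)), (np.int32(280), np.int32(379), np.int32(34), np.int32(21), np.int32(214)), (np.int32(7), np.int32(383), np.int32(13), np.int32(13), np.int32(
[... 498 characters left out ...]
11), np.int32(22), np.int32(61)), (np.int32(246), np.int32(171), np.int32(13), np.int32(16), np.int32(66)), (np.int32(345), np.int32(170), np.int32(9), np.int32(10), np.int32(50)), (np.int32(158), np.int32(172), np.int32(39), np.int32(45), np.int32(1021)), (np.int32(228), np.int32(197), np.int32(16), np.int32(26), np.int32(214)), (np.int32(70), np.int32(206), np.int32(14), np.int32(15), np.int32(57)), (np.int32(191), np.int32(206), np.int32(15), np.int32(22), np.int32(166)), (np.int32(304), np.int32(210), np.int32(10), np.int32(9), np.int32(56)), (np.int32(336), np.int32(210), np.int32(8), np.int32(15), np.int32(90)), (np.int32(234), np.int32(273), np.int32(16), np.int32(31), np.int32(207))]
```

View pics/s8.png

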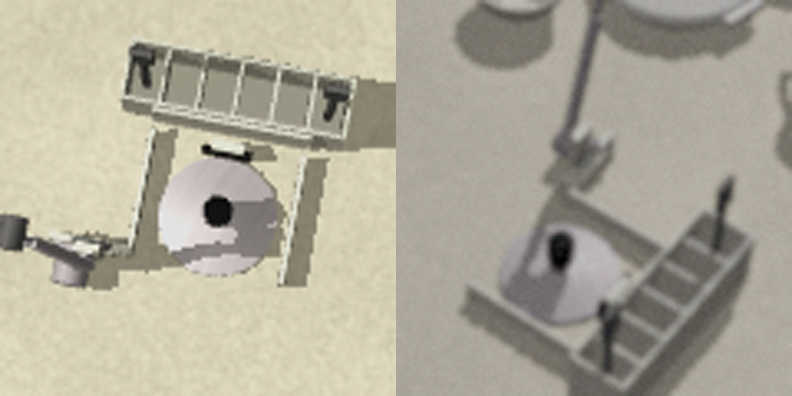

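Top view: the lid (knob at 218,211 in the crop) sits centred between the walls and against the pad at (227,152). The keeper rests open on the left. The quick release could have let the pad push the lid back a little, so I'll go back, re-seat it by feel and let go slowly.

Emit:
send_rows --claw '[42,42,42,42,42,42,42,42]' --linear '[[25,-40,0],[50,-80,0],[80,-130,0],[110,-180,0],[140,-230,0],[165,-275,0],[185,-320,0],[197,-350,0]]' --angular '[[0,0,0],[0,0,0],[0,0,0],[0,0,0],[0,0,0],[0,0,0],[0,0,0],[0,0,0]]'

```text
time_s: 35.05
tool_pos: [0.6168, -0.0496, 0.2373]
eef_rot: [-0.0, 0.998, -0.067, 0.0]
force: [1.9, -0.5, 0.4]
finger_gap: 0.49
```

Run:
```python
from h import *
goal(W(.0061,.0002,.0235),-7.8)
```

```text
t 35.05 pos [ 0.6168 -0.0496  0.2373] rack [  4.7 -17.4 237.3] F rack [ 1.99 -0.28  0.38] gap 41.9
shift [  1.3 -17.6 213.8] turn [-0.01 -0.03  0.15]
```

Emit:
send_rows --claw '[50,50,50,50,50,50,50,50]' --linear '[[1,-10,20],[1.3,-17.6,50],[1.3,-17.6,85],[1.3,-17.6,115],[1.3,-17.6,135],[1.3,-17.6,140],[1.3,-17.6,140],[1.3,-17.6,140]]' --angular '[[0,0,0],[0,0,0],[0,0,0],[0,0,0],[0,0,0],[0,0,0],[0,0,0],[0,0,0]]'

```text
time_s: 35.85
tool_pos: [0.6204, -0.0355, 0.0982]
eef_rot: [0.0, 0.998, -0.067, 0.001]
force: [-0.2, 0.3, 1.4]
finger_gap: 0.584
```

Run:
```python
from h import *
goal(W(.0059,.0002,.0235),-7.8)
```

```text
t 35.85 pos [ 0.6204 -0.0355  0.0982] rack [ 6.3 -3.  98.2] F rack [-0.28  0.26  1.38] gap 49.9
shift [-0.6 -3.2 74.7] turn [-0.   -0.11  0.09]
```

Emit:
send_rows --claw '[50,50,50,50,50,50,50,50]' --linear '[[-0.6,-3,15],[-0.6,-3,32],[-0.6,-3,48],[-0.6,-3,62],[-0.6,-3,70],[-0.6,-3,73],[-0.6,-3,73.5],[-0.6,-3,73.5]]' --angular '[[0,0,0],[0,0,0],[0,0,0],[0,0,0],[0,0,0],[0,0,0],[0,0,0],[0,0,0]]'

```text
time_s: 36.65
tool_pos: [0.6198, -0.033, 0.0239]
eef_rot: [0.0, 0.998, -0.068, 0.0]
force: [0.1, 0.3, -0.0]
finger_gap: 0.582
```

Run:
```python
from h import *
goal(W(.0055,.0002,.0245),-7.8)
```

```text
t 36.65 pos [ 0.6198 -0.033   0.0239] rack [ 5.4 -0.5 23.9] F rack [ 0.1   0.29 -0.04] gap 49.7
shift [ 0.1 -0.7 -0.6] turn [ 0.   -0.05  0.05]
```

Emit:
send_rows --claw '[44,38,34,31,29,27,26,25]' --linear '[[0,0,0],[0,0,-0.5],[0,0,-0.5],[0,0,-0.5],[0,0,-0.5],[0,0,-0.5],[0,0,-0.5],[0,0,-0.5]]' --angular '[[0,0,0],[0,0,0],[0,0,0],[0,0,0],[0,0,0],[0,0,0],[0,0,0],[0,0,0]]' --grip_force 20

```text
time_s: 37.45
tool_pos: [0.6196, -0.033, 0.024]
eef_rot: [0.0, 0.998, -0.068, 0.0]
force: [-0.0, -0.1, 2.4]
finger_gap: 0.295
```

Emit:
send_rows --claw '[23,22,22,22,22,22,22,22]' --linear '[[0,0,0],[0,0,0],[0,0,0],[0,0,0],[0,0,0],[0,0,0],[0,0,0],[0,0,0]]' --angular '[[0,0,0],[0,0,0],[0,0,0],[0,0,0],[0,0,0],[0,0,0],[0,0,0],[0,0,0]]'

```text
time_s: 38.25
tool_pos: [0.6196, -0.0329, 0.024]
eef_rot: [0.0, 0.998, -0.068, 0.0]
force: [2.1, -0.6, 3.5]
finger_gap: 0.292
```

Run:
```python
from h import *
goal(W(.0065,.0002,.0245),-7.8)
```

```text
t 38.25 pos [ 0.6196 -0.0329  0.024 ] rack [ 5.2 -0.5 24. ] F rack [ 2.12 -0.33  3.5 ] gap 24.9
shift [ 1.3 -0.7 -0.5] turn [-0.   -0.03  0.05]
```

Emit:
send_rows --claw '[22,22,22,22,22,22,22,22]' --linear '[[0,0,-0.2],[0,0,-0.4],[0.3,0,-0.4],[0.5,0,-0.4],[0.7,0,-0.4],[0.7,0,-0.4],[0.7,0,-0.4],[0.7,0,-0.4]]' --angular '[[0,0,0],[0,0,0],[0,0,0],[0,0,0],[0,0,0],[0,0,0],[0,0,0],[0,0,0]]'

```text
time_s: 39.05
tool_pos: [0.6199, -0.033, 0.024]
eef_rot: [-0.0, 0.998, -0.068, -0.0]
force: [-1.3, 1.5, 0.0]
finger_gap: 0.297
```

Emit:
send_rows --claw '[22,22,22,22,22,22,22,22]' --linear '[[0.2,0,0],[0.4,0,-0.1],[0.6,0,-0.1],[0.6,0,-0.1],[0.6,0,-0.1],[0.6,0,-0.1],[0.6,0,-0.1],[0.6,0,-0.1]]' --angular '[[0,0,0],[0,0,0],[0,0,0],[0,0,0],[0,0,0],[0,0,0],[0,0,0],[0,0,0]]'

```text
time_s: 39.85
tool_pos: [0.6205, -0.0331, 0.0242]
eef_rot: [-0.0, 0.998, -0.068, -0.0]
force: [-2.3, -0.3, -2.7]
finger_gap: 0.294
```

The pad presses back at about 2.3 N with no floor friction mixed in. Easing the lid down onto the floor and releasing slowly.

Emit:
send_rows --claw '[22,22,22,22,23,24,24.5,24.9]' --linear '[[0.1,0,0.1],[0.2,0,0.1],[0.2,0,0.2],[0.2,0,0.2],[0.2,0,0.2],[0.2,0,0.2],[0.2,0,0.2],[0.2,0,0.2]]' --angular '[[0,0,0],[0,0,0],[0,0,0],[0,0,0],[0,0,0],[0,0,0],[0,0,0],[0,0,0]]'

```text
time_s: 40.65
tool_pos: [0.6208, -0.0331, 0.0242]
eef_rot: [0.0, 0.998, -0.068, -0.0]
force: [-3.0, 0.2, -0.7]
finger_gap: 0.3
```

Emit:
send_rows --claw '[25.2,25.4,25.6,25.8,26.0,26.2,26.4,26.6]' --linear '[[0,0,0],[0,0,0],[0,0,0],[0,0,0],[0,0,0],[0,0,0],[0,0,0],[0,0,0]]' --angular '[[0,0,0],[0,0,0],[0,0,0],[0,0,0],[0,0,0],[0,0,0],[0,0,0],[0,0,0]]'

```text
time_s: 41.45
tool_pos: [0.6211, -0.0332, 0.0243]
eef_rot: [0.0, 0.998, -0.068, 0.0]
force: [-1.7, 0.6, -0.8]
finger_gap: 0.311
```

Emit:
send_rows --claw '[26.8,27.1,27.4,27.7,28.1,28.6,29.3,30]' --linear '[[0,0,0],[0,0,0],[0,0,0],[0,0,0],[0,0,0],[0,0,0],[0,0,0],[0,0,0]]' --angular '[[0,0,0],[0,0,0],[0,0,0],[0,0,0],[0,0,0],[0,0,0],[0,0,0],[0,0,0]]'

```text
time_s: 42.25
tool_pos: [0.621, -0.0331, 0.0243]
eef_rot: [0.0, 0.998, -0.068, 0.0]
force: [0.2, 0.1, -0.1]
finger_gap: 0.349
```

Emit:
send_rows --claw '[31,33,36,40,44,48,50,50]' --linear '[[0,0,0],[0,0,0],[0,0,0],[0,0,0],[0,0,0],[0,0,0],[0,0,0],[0,0,-5]]' --angular '[[0,0,0],[0,0,0],[0,0,0],[0,0,0],[0,0,0],[0,0,0],[0,0,0],[0,0,0]]'

```text
time_s: 43.05
tool_pos: [0.6203, -0.033, 0.0287]
eef_rot: [-0.0, 0.998, -0.068, -0.001]
force: [-0.0, 0.0, -0.0]
finger_gap: 0.583
```

Released quasi-statically, as the force decayed smoothly to 0. Retreating.

Emit:
send_rows --claw '[50,50,50,50,50,50,50,50]' --linear '[[0,0,-10],[0,0,-30],[0,0,-60],[0,0,-95],[0,10,-130],[-20,40,-165],[-50,80,-200],[-80,120,-220]]' --angular '[[0,0,0],[0,0,0],[0,0,0],[0,0,0],[0,0,0],[0,0,0],[0,0,0],[0,0,0]]'

```text
time_s: 43.85
tool_pos: [0.5348, -0.1323, 0.2461]
eef_rot: [0.001, 0.998, -0.067, 0.002]
force: [0.7, -1.2, 1.2]
finger_gap: 0.584
```

Emit:
send_rows --claw '[50,50,50,50,50,50,50,50]' --linear '[[-20,40,0],[-40,80,0],[-60,120,0],[-80,160,0],[-100,200,0],[-115,235,0],[-125,255,0],[-125,255,0]]' --angular '[[0,0,0],[0,0,0],[0,0,0],[0,0,0],[0,0,0],[0,0,0],[0,0,0],[0,0,0]]'

```text
time_s: 44.65
tool_pos: [0.3752, -0.3697, 0.2439]
eef_rot: [0.001, 0.998, -0.069, 0.0]
force: [-0.2, 0.3, 0.1]
finger_gap: 0.589
```

Run:
```python
from h import *
T=grab('top','top9');S=grab('scene','scene9')
m=T['pixels'][150:195,310:355].max(2)<40; v,u=np.nonzero(m); p=atz(T,np.median(u)+310,np.median(v)+150,.045); print('knob rack mm',(Rk(p)*1000).round(1))
for n in('top','scene'):  # since the previous final look
    d=cv2.absdiff(load(n+'8')['pixels'],load(n+'9')['pixels']).max(2)>60
    s=cv2.connectedComponentsWithStats(d.astype(np.uint8))[2]; print(n,[tuple(map(int,x)) for x in s[1:] if x[4]>15])
p=[Rk(depth(T,u,v,0))*1000 for v in range(165,195) for u in range(250,285) if T['range_z'][v,u]>0]; p=np.array(p); q=p[p[:,2]>150]; print('keeper top',q.mean(0).round(),q.max(0).round(),len(q))
goal(None,0)
```

```text
knob rack mm [ 8.3 -0.  45. ]
top [(529, 229, 12, 6, 23), (501, 232, 13, 13, 25), (558, 234, 25, 36, 63), (469, 246, 12, 22, 48), (454, 248, 9, 21, 51), (561, 273, 38, 53, 148), (439, 291, 25, 16, 32), (308, 310, 24, 32, 61), (499, 338, 36, 44, 127), (490, 385, 14, 15, 41)]
scene []
keeper top [-64. 151. 206.] [-50. 166. 225.] 114
t 44.75 pos [ 0.3765 -0.3674  0.2437] rack [-190.2 -364.9  243.7] F rack [ 0.19 -0.31  0.84] gap 50.0
```

```bash
python3 -c "
from plant import ctrl
print(ctrl.job_done())"
```

```text
the job is handed in; nothing more can be done
None
```

The lid is in the bay against the rubber pad, the keeper arm rests open by itself, and I handed the job in at about 45 s of the 72 s allowed.

- **Keeper arm:** I pinched the grip on its flat ends and raised it along an arc of about 162–165 mm radius, adjusting by feel. The forces I read along and across the bar stayed under about 3 N. I let go at about 1.7 rad and it stayed open. The last depth reading put its grip at about y +151 mm, 206 mm up.
- **Lid:** I carried it low to the bay's mouth, then slid it in. Part of the way it was just hovering off the floor rather than resting on it. It met the pad with the knob about 6 mm past the bay centre.
- **Re-seating:** The first press read 5 N and I let go quickly, so the pad might have pushed the lid back. I gripped it again, pressed to about 3 N and opened the fingers slowly until the force fell to zero.

**Last checks:** The knob was seen at x +8, y 0 mm of the rack, so the lid is centred. That is about 2 mm deeper than I felt, within what the camera can tell. The final light pressure on the pad is inferred from the slow release, since it cannot be seen. In the picture comparisons I found no sign that other objects moved; the arm and its shadow covered part of the top view. The robot ended clear of everything.

**One disagreement:** On the way in I briefly read 3.4 N against the lid's travel. It went away when I raised the lid slightly, so it was friction from pressing on the floor, not the pad.

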